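# Show the jar to the bar scanner

### The arm

A 6-joint arm with a two-finger parallel gripper is mounted at the origin on the work surface. World frame = base frame: x ahead of the robot, y to its left, z up, the work surface at z = 0. Lengths are in m, angles in rad, forces in N, time in s.
With the tool pointing down it reaches from about 0.375 to 0.75 m from the base axis. Payload 9 kg.
Tool frame: the origin (TCP) lies midway between the tips of the shut fingers; the grasp point (between the pads) lies behind it (manip.hold_point_z is the z of the grasp point in the tool frame, in m); z points along the fingers, y is the line along which they close (so a half turn about z gives the same grasp; the last joint's range is limited). The gripper opens to 85 mm and grips with 20 to 120 N. Pads are 22 mm wide; open, the fingers measure 114 mm over their backs; the gripper's body (76 mm by 85 mm) begins 54 mm behind the grasp point. The pads swing forward as they close: fully open they stand 13 mm farther back than shut.
Start: joints at [1.056, 0.104, 0.097, 1.564, 0, 1.353], TCP at [0.175, 0.574, 0.231] pointing down, gripper open.
Joint ranges: [-2.99, 2.99], [-0.84, 1.86], [-1.1, 1.16], [-1.84, 2.11], [-1.51, 1.56], [-3.14, 3.14]. Speed limits (rad/s): [2.22, 2.22, 2.57, 3.14, 3.14, 3.14].

### API

Orientations are given as a unit quaternion [w, x, y, z].
In Python, from cell import manip, camera, camera_model, job gives the robot as it stands. The module is installed in compiled form; this text tells all that it offers.
- The arm moves only by the shell command python3 -m jog 'ROWS' [FORCE]. ROWS is JSON, a list of rows, each a list of 5 numbers: the shift along the tool's x, y, z in cm, then the turn about the tool's z in rad, then the opening, from 0 (shut) to 1 (fully open). In form: [[tx, ty, tz, roll, grip], ...]. A call has 1 to 8 rows; each row shifts and turns the commanded pose from where the row before left it, along the tool's axes as they then stand; what a row does not reach is not made up. A row lasts 1/12 s, in which the tool goes at most 41.7 mm and 7.16 degrees, less where a joint would pass 70% of its speed; a pose out of reach is approached as far as the arm can. A call is refused whole if a number of a shift passes 4.17 or a number of a turn 0.125, either way. A call with a gripper value outside its range is refused whole. The fingers move at their own pace and stop on an object; FORCE is the grip in N (left out, the last holds). Time passes only in rows, so rows that do not move let the fingers close. It gives the time, the measured TCP pose, the force, the opening and the grip force at its end, in the units of the state.
- manip.observe(): the state, without advancing time (a new reading comes with each control period).
- camera(name): name is "scene" or "top" or "wrist"; returns (picture, depth): 420x560x3 uint8, red, green, blue; 420x560 float32, m along the optical axis (not along the pixel's ray), 0 where there is no reading.
- camera_model(name): a dict with "mtx" (3x3 intrinsics, pixels), "distortion" ([k1, k2, p1, p2, k3] as OpenCV has them; the pictures are not rectified), "R" (3x3) and "t" (3): a world point X has camera coordinates R X + t. Camera axes: x right, y down, z forward; pixel columns grow to the right and rows downward; lengths in m; the calibration is good to about 2 mm. A picture is of the moment at which its call begins: read the wrist's pose just before it. camera_model takes no time and is no camera call; for the wrist camera it gives the pose at the moment of the call.
- job.finish_job(): hands the job in; it is judged then, once.
The state is a dict: "time_s": time; "joints": joint angles; "qd": joint speeds; "effort": joint torques, N m; "eef_pos": TCP position; "tool_rot": TCP orientation; "wrist_force": force on the tool from outside, world axes, zero at the start; "ft_torque": the same for the moment, N m; "finger_gap": finger opening in m; "finger_force": force on a finger pad.
Only numpy, scipy, OpenCV 4.12 (cv2) and the standard library are available. Lean on these libraries where they do the work, as an engineer would, in place of code of your own. Each camera call takes 0.05 s, during which the arm holds its last target. There are 200 camera calls.

### The job

We are booking the stock jars back in after the chemistry demonstration: take the jar with the blue lid out of the grey carrier and hold it up in the air, lid up, in front of the scanner's red window for reading. The middle of its label must sit on the window's line of sight, about 10 cm from the window and square to it, so lean the jar back to match the downward tilt of the head. Finish while still holding it there, still, and do not disturb the other jars, the bottle or the scanner.

Things in the scene. Friction and masses are not known exactly. Their poses are not given: they have to be found in the camera images.
- blue_jar_centre (a point): Centre, half-way up, of the 100 ml stock jar with the blue lid: a round white plastic jar standing upright in one of the carrier's three places, 96 mm tall, about 0.12 kg. Body 50 mm in diameter up to 66 mm above its underside; ribbed screw lid 46 mm in diameter from 76 to 96 mm above its underside (lid middle 38 mm above this point), tight on the jar. z points up out of the lid, x points out through the middle of its label.
- blue_jar_label (a point): Middle of the blue-lidded jar's bar label, on its surface, 25 mm out from the jar's axis along x, 12 mm below the half-way point. Axes as the jar's: x straight out of the label, z up to the lid. The label is yellow with black upright bars, 46 mm round by 44 mm high, and a yellow seal strip runs from it up over the lid to the lid's centre, so the label's side shows from above. The jar is turned at random.
- red_jar_centre (a point): Centre, half-way up, of a jar of the same size with a red lid, in another place of the carrier; not to be disturbed.
- black_jar_centre (a point): Centre, half-way up, of a jar of the same size with a black lid, in another place of the carrier; not to be disturbed.
- carrier: Fixed low grey plastic carrier for three jars, 120 mm (its x) by 329 mm (its y), walls 34 mm high and 4 mm thick, floor 4 mm thick; origin under its middle, on the table. Three places in a row along its y, 107 mm apart, one jar loose in each; which jar is in which place varies.
- scanner: Fixed hands-free bar scanner: round black base 136 mm in diameter on the table (its centre 20 mm behind the origin), gooseneck rising behind to a grey yoke, which carries the head. Origin on the table straight below the head's tilt axis; -x is the way the scanner faces, z up. The tilt axis is 262 mm above the table. The yoke with its knobs is 114 mm wide over all.
- scan_window (a point): Middle of the red window (54 by 42 mm) on the front of the scanner's black head (60 mm deep, 78 wide, 62 high), 33 mm ahead of the tilt axis. Axes of the head: -x points straight out of the window along the line of sight (forwards and sloping down), so x points into the head, y is level, z is the head's up, square to the line of sight.
- scan_tilt (a joint): Tilt of the scanner's head on its stiff friction hinge, rad: 0 = looking level, growing as it looks down; between 0.33 and 0.6 at the start. Leave it as it is.
- big_jar_centre (a point): Centre of a big white reagent jar with blue lid and a scoop on top, 96 mm in diameter, 169 mm tall, standing on the table beyond the carrier; not to be disturbed.
- glass_bottle_centre (a point): Centre of an empty clear glass bottle with blue cap, 86 mm in diameter, 158 mm tall, standing on the table beyond the carrier; not to be disturbed.
There are look-alikes about, which are no part of the job. What is shaped like the part that bears glass_bottle_centre but green, turquoise or yellow is not meant.

How it is judged:
By the outcome, as a careful person would: the job done as asked, in the order asked, and still so for the second after the job is handed in, while the arm keeps its last pose, push and grip.
It also fails if it takes over 32 s, if anything falls off the work surface, if the arm or the gripper's body presses on something with over 40 N, if the wrist force passes 120 N, or if a joint passes its speed limit or range.

## Working session

There is one attempt and no reset: what is moved stays moved. The work goes in short steps, Python scripts to look and compute and a shell command to move; the robot and the scene stay as the last step left them, time stands still between calls to the robot, and variables do not carry over. Pictures are saved under pics/ and viewed, at most 10 in all, crops included, and the job is handed in when it is done.

```bash
mkdir -p pics; ls
python3 - <<'E'
from cell import manip,camera,camera_model
import cv2,numpy as np
print(manip.observe(), manip.hold_point_z)
for n in("scene","top","wrist"):
    m=camera_model(n);p,d=camera(n)
    np.savez(f"pics/{n}0.npz",p=p,d=d,**{k:np.array(m[k]) for k in m})
    cv2.imwrite(f"pics/{n}0.png",p[:,:,::-1]); print(n,m["R"],m["t"])
E
```

```text
pics
{'time_s': 0.0, 'joints': array([1.05629672e+00, 1.04688937e-01, 9.64447931e-02, 1.56391347e+00,
       1.93575345e-05, 1.35310298e+00]), 'qd': array([-0.0013106 , -0.00165613,  0.00029598, -0.00168755,  0.00062494,
        0.00057136]), 'effort': array([ 6.12458789e-04, -5.56925726e+01,  5.03652656e+01,  1.65104913e-02,
       -2.28986610e-04, -1.07958519e-05]), 'eef_pos': array([0.17528744, 0.57346238, 0.23051493]), 'tool_rot': array([-2.52689124e-04,  1.47858974e-01,  9.89008221e-01, -6.32072543e-04]), 'wrist_force': array([ 0.58996188, -0.60312601, -0.75313374]), 'ft_torque': array([-0.00647419,  0.01490671,  0.01667131]), 'finger_force': 0.0, 'finger_gap': 0.0857414721052125} -0.0187
scene [[-0.19386106  0.98096633 -0.01108784]
 [ 0.83330203  0.15869376 -0.52955077]
 [-0.5177119  -0.11189879 -0.84820578]] [ 0.16538702 -0.43434191  1.72953571]
top [[ 0.0173881  -0.99978544  0.01125767]
 [-0.99290499 -0.01859091 -0.1174481 ]
 [ 0.11763219 -0.0091356  -0.99301521]] [-0.03253887  0.6517144   0.96394103]
wrist [[ 0.29207975  0.95639289 -0.00143684]
 [ 0.90937012 -0.27725322  0.31012358]
 [ 0.29620162 -0.09188743 -0.95069517]] [-0.59886508 -0.04104965  0.38121622]
```

View pics/scene0.png

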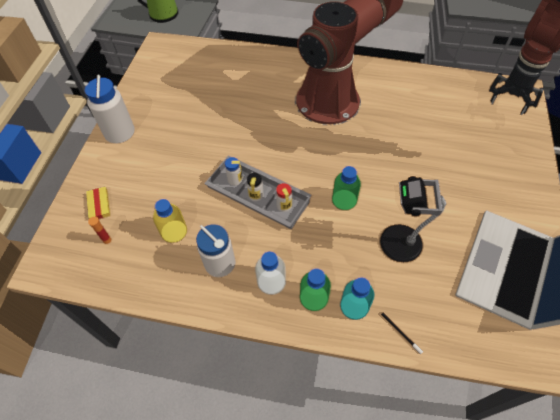

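View pics/top0.png

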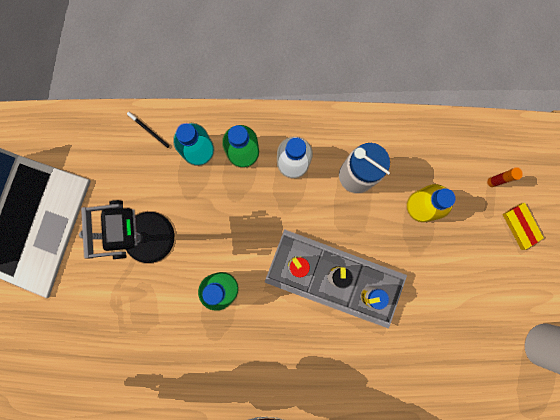

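Scene view: the robot is at the top, the carrier sits in the centre and the scanner is at right. Top view (up is +x, right is -y):
- **Candidates for "blue lid":** jar in carrier (377,298), big jar (369,160), glass bottle cap (295,148), green bottles (238,132) and (212,294), turquoise (186,132), yellow (443,199), and another white jar at the left of the scene view (100,90).
- **Choice:** the small white jar in the carrier at (377,298), beside black (342,277) and red (300,267).

```bash
cat > h.py <<'E'
import numpy as np,cv2
from cell import manip,camera,camera_model
def load(f):
    z=np.load(f); return z["p"],z["d"],{k:z[k] for k in("mtx","distortion","R","t")}
def snap(name,f):
    m=camera_model(name);p,d=camera(name)
    np.savez(f"pics/{f}.npz",p=p,d=d,**{k:np.array(m[k]) for k in m}); return p,d,m
def cloud(d,m):
    h,w=d.shape;u,v=np.meshgrid(np.arange(w),np.arange(h))
    q=cv2.undistortPoints(np.stack([u,v],-1).reshape(-1,1,2).astype(float),np.array(m["mtx"]),np.array(m["distortion"])).reshape(h,w,2)
    X=np.dstack([q*d[...,None],d]); return (X-np.array(m["t"]))@np.array(m["R"])
def proj(X,m):
    return cv2.projectPoints(np.array(X,float).reshape(-1,1,3),cv2.Rodrigues(np.array(m["R"]))[0],np.array(m["t"],float),np.array(m["mtx"]),np.array(m["distortion"]))[0].reshape(-1,2)
E
python3 - <<'E'
from h import *
p,d,m=load("pics/top0.npz");X=cloud(d,m);print(m["mtx"])
hsv=cv2.cvtColor(p,cv2.COLOR_RGB2HSV)
u,v=np.meshgrid(np.arange(560),np.arange(420))
for n,c in(("blue",(377,298)),("black",(342,277)),("red",(300,267))):
    r=(abs(u-c[0])<20)&(abs(v-c[1])<20)&(X[...,2]>.088)&(X[...,2]<.12)
    q=X[r];y=r&(abs(hsv[...,0].astype(int)-27)<6)&(hsv[...,1]>120)
    cc,rad=cv2.minEnclosingCircle(q[:,:2].astype(np.float32))
    yy=X[y];dirv=yy[:,:2].mean(0)-cc
    print(n,r.sum(),cc,rad,np.median(q[:,2]),"strip n",y.sum(),np.degrees(np.arctan2(dirv[1],dirv[0])),np.hypot(*dirv))
# carrier rim
r=(u>260)&(u<420)&(v>220)&(v<335)&(X[...,2]>.026)&(X[...,2]<.04)
print("carrier",cv2.minAreaRect(X[r][:,:2].astype(np.float32)))
for n in("top","scene"):
    p,d,m=load(f"pics/{n}0.npz");X=cloud(d,m)
    w=(150,237) if n=="top" else (402,242)
    uu,vv=(u-w[0],v-w[1])
    b=(abs(uu)<40)&(abs(vv)<40)&(X[...,2]>.008)&(X[...,2]<.035)
    if b.sum()>30: print(n,"base",b.sum(),X[b].mean(0),cv2.minEnclosingCircle(X[b][:,:2].astype(np.float32)))
    hd=(abs(u-w[0])<80)&(abs(v-w[1])<80)&(X[...,2]>.2)&(X[...,2]<.34)
    print(n,"head",hd.sum(),X[hd].min(0),X[hd].max(0))
w=camera_model("wrist");print("wristcam",-w["R"].T@w["t"])
def crop(n,x0,x1,y0,y1,s):
    return cv2.resize(load(f"pics/{n}0.npz")[0][y0:y1,x0:x1,::-1],None,fx=s,fy=s,interpolation=cv2.INTER_CUBIC)
cv2.imwrite("pics/crop1.png",np.hstack([crop("top",330,430,250,350,3.9),crop("top",70,170,190,290,3.9)]))
E
```

```text
[[401.68442486   0.         278.60463079]
 [  0.         401.68442486 207.89884247]
 [  0.           0.           1.        ]]
blue 336 (0.43721699714660645, -0.2555709481239319) 0.024326074868440628 0.10037119198891334 strip n 51 105.4093152309187 0.012739656317705903
black 333 (0.4852653741836548, -0.17235136032104492) 0.024296006187796593 0.10047666802661105 strip n 66 8.489648907924463 0.011184204375707711
red 326 (0.5091564655303955, -0.06973052769899368) 0.024127932265400887 0.10049243645826081 strip n 45 35.232830541801675 0.01219840887941293
carrier ((0.4791285991668701, -0.16664163768291473), (0.33072590827941895, 0.1415005922317505), 70.29572296142578)
top base 1651 [0.5741461  0.30385596 0.01350239] ((0.5750875473022461, 0.31383705139160156), 0.06753332167863846)
top head 2274 [0.52002096 0.25224436 0.23124027] [0.63458509 0.38148473 0.30317895]
scene base 1096 [0.58318193 0.3112693  0.0132329 ] ((0.5733690857887268, 0.3106878697872162), 0.14573559165000916)
scene head 1371 [0.52110997 0.25079852 0.20496273] [0.63965727 0.38763779 0.30382322]
wristcam [0.09934049 0.59641872 0.37439374]
```

View pics/crop1.png

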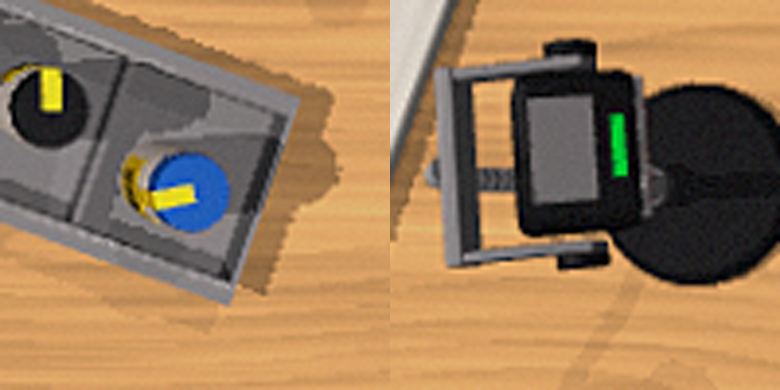

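The crop shows the carrier jar with a blue lid, its yellow strip running left (+y, slightly -x) from the lid centre at about (377,298) px, so the choice is confirmed. The scanner head is black with its yoke on the left, and it faces right (-y).

Run:
```python
from h import *
u,v=np.meshgrid(np.arange(560),np.arange(420))
for n in("top","scene"):
    p,d,m=load(f"pics/{n}0.npz");X=cloud(d,m)
    s=(X[...,0]>.545)&(X[...,0]<.61)&(X[...,1]>.245)&(X[...,1]<.34)&(X[...,2]>.255)&(X[...,2]<.32)
    q=X[s]
    best=None;rng=np.random.default_rng(0)
    for _ in range(400):
        a=q[rng.choice(len(q),3,False)];nn=np.cross(a[1]-a[0],a[2]-a[0]);l=np.linalg.norm(nn)
        if l<1e-5: continue
        nn/=l; k=abs((q-a[0])@nn)<.0015
        if best is None or k.sum()>best.sum(): best=k
    for _ in range(3):
        c=q[best].mean(0);nn=np.linalg.svd(q[best]-c)[2][2];nn*=np.sign(nn[2]);best=abs((q-c)@nn)<.002
    print(n,len(q),best.sum(),"c",c,"n",nn,"tilt",np.arccos(nn[2]),"az",np.degrees(np.arctan2(nn[1],nn[0])))
    # top face outline: in-plane axes
    f=np.array([0,-1,0.]);f-=nn*(f@nn);f/=np.linalg.norm(f);l=np.cross(nn,f)
    s=(X[...,0]>.5)&(X[...,0]<.66)&(X[...,1]>.22)&(X[...,1]<.36)&(abs((X-c)@nn)<.002)&(X[...,2]>.25)
    a=np.c_[(X[s]-c)@f,(X[s]-c)@l].astype(np.float32); R=cv2.minAreaRect(a); print(R)
    ctr=c+f*R[0][0]+l*R[0][1];print("face centre",ctr, "head centre",ctr-.031*nn)
    # knobs: extremes along world x around z .262
    for lo,hi in((.51,.54),(.615,.645)):
        k=(X[...,0]>lo)&(X[...,0]<hi)&(X[...,1]>.23)&(X[...,1]<.31)&(X[...,2]>.22); print("knob",k.sum(),X[k].mean(0) if k.any() else 0, X[k].min(0),X[k].max(0))
    # yoke back bar
    k=(X[...,0]>.52)&(X[...,0]<.64)&(X[...,1]>.345)&(X[...,1]<.41)&(X[...,2]>.2);print("bar",cv2.minAreaRect(X[k][:,:2].astype(np.float32)))
```

```text
top 1166 850 c [0.57744569 0.28209415 0.29027429] n [ 0.04880242 -0.42539421  0.90369137] tilt 0.4424827654085262 az -83.4554779348193
((0.0003153756260871887, 0.0018878504633903503), (0.05865044519305229, 0.0754363164305687), 7.679305076599121)
face centre [0.57932355 0.28180873 0.29003853] head centre [0.57781068 0.29499595 0.26202409]
knob 139 [0.53063966 0.29039228 0.27137486] [0.52185969 0.27626682 0.24076585] [0.53992665 0.30988366 0.2938539 ]
knob 142 [0.62353378 0.29214346 0.27432533] [0.61522898 0.26131938 0.25033623] [0.63458509 0.30969372 0.29388001]
bar ((0.5708064436912537, 0.3633129596710205), (0.03633548691868782, 0.10155981779098511), 89.95858001708984)
scene 549 296 c [0.57948414 0.28067463 0.28945025] n [ 0.06036133 -0.43405674  0.89886109] tilt 0.45363264212078835 az -82.08303735081003
((0.0006169918924570084, 0.002729356288909912), (0.060341209173202515, 0.0751575157046318), 9.747467994689941)
face centre [0.58218942 0.28011879 0.28900017] head centre [0.58031822 0.29357455 0.26113548]
knob 18 [0.52701181 0.28486485 0.27280154] [0.52160941 0.27569074 0.26668666] [0.53182072 0.2947805  0.27695651]
knob 263 [0.62306412 0.28904273 0.26878385] [0.61504527 0.25832155 0.22578657] [0.63965727 0.309996   0.29924489]
bar ((0.5726405382156372, 0.36640602350234985), (0.1031833365559578, 0.04249630123376846), 0.23579218983650208)
```

```bash
cat >> h.py <<'E'
def pose():
    s=manip.observe();w,x,y,z=s["tool_rot"]
    ax=np.array([1-2*(y*y+z*z),2*(x*y+w*z)]); return np.array(s["eef_pos"]),np.arctan2(ax[1],ax[0]),s
def plan(wps,start=None):
    """wps: (x,y,z, az_deg(continuous, tool x azimuth), nrows, grip)"""
    p,a,s=pose(); p=p.copy(); rows=[]
    print("at",p.round(4),np.degrees(a).round(2),"t",round(s["time_s"],2),"gap",s["finger_gap"])
    for x,y,z,az,n,g in wps:
        T=np.array([x,y,z])
        for i in range(n):
            D=(T-p)/(n-i)*100; r=-(np.radians(az)-a)/(n-i)
            row=[round(D[0]*np.cos(a)+D[1]*np.sin(a),1),round(D[0]*np.sin(a)-D[1]*np.cos(a),1),round(-D[2],1),round(r,3),g]
            p=p+np.array([row[0]*np.cos(a)+row[1]*np.sin(a),row[0]*np.sin(a)-row[1]*np.cos(a),-row[2]])/100; a-=row[3]; rows.append(row)
    for i in range(0,len(rows),8): print(str(rows[i:i+8]).replace(" ",""))
E
python3 - <<'E'
from h import *
plan([(.24,.47,.32,180,5,1),(.36,.25,.32,210,7,1),(.42,0,.30,245,7,1),(.437,-.2556,.17,285,8,1)])
E
```

```text
at [0.1753 0.5736 0.2307] 163.0 t 0.15 gap 0.08562090712175936
[[np.float64(-1.8),np.float64(-1.6),np.float64(-1.8),np.float64(-0.059),1],[np.float64(-1.8),np.float64(-1.7),np.float64(-1.8),np.float64(-0.059),1],[np.float64(-1.6),np.float64(-1.8),np.float64(-1.8),np.float64(-0.06),1],[np.float64(-1.5),np.float64(-1.9),np.float64(-1.8),np.float64(-0.059),1],[np.float64(-1.5),np.float64(-2.0),np.float64(-1.7),np.float64(-0.06),1],[np.float64(-1.7),np.float64(-3.1),np.float64(-0.0),np.float64(-0.075),1],[np.float64(-1.5),np.float64(-3.3),np.float64(-0.0),np.float64(-0.075),1],[np.float64(-1.2),np.float64(-3.4),np.float64(-0.0),np.float64(-0.075),1]]
[[np.float64(-1.0),np.float64(-3.4),np.float64(-0.0),np.float64(-0.075),1],[np.float64(-0.7),np.float64(-3.5),np.float64(-0.0),np.float64(-0.074),1],[np.float64(-0.4),np.float64(-3.6),np.float64(-0.0),np.float64(-0.075),1],[np.float64(-0.2),np.float64(-3.6),np.float64(-0.0),np.float64(-0.074),1],[np.float64(1.0),np.float64(-3.5),np.float64(0.3),np.float64(-0.087),1],[np.float64(1.4),np.float64(-3.4),np.float64(0.3),np.float64(-0.087),1],[np.
[... 234 characters left out ...]
float64(-2.7),np.float64(0.2),np.float64(-0.088),1],[np.float64(2.7),np.float64(-2.5),np.float64(0.3),np.float64(-0.087),1],[np.float64(2.8),np.float64(-1.5),np.float64(1.6),np.float64(-0.087),1],[np.float64(2.9),np.float64(-1.3),np.float64(1.6),np.float64(-0.087),1],[np.float64(3.0),np.float64(-1.0),np.float64(1.6),np.float64(-0.087),1],[np.float64(3.1),np.float64(-0.8),np.float64(1.6),np.float64(-0.087),1],[np.float64(3.2),np.float64(-0.5),np.float64(1.6),np.float64(-0.088),1]]
[[np.float64(3.2),np.float64(-0.2),np.float64(1.7),np.float64(-0.087),1],[np.float64(3.2),np.float64(0.1),np.float64(1.6),np.float64(-0.088),1],[np.float64(3.3),np.float64(0.3),np.float64(1.7),np.float64(-0.087),1]]
```

```bash
sed -i 's/row=\[round.*/row=[float(v) for v in (round(D[0]*np.cos(a)+D[1]*np.sin(a),1),round(D[0]*np.sin(a)-D[1]*np.cos(a),1),round(-D[2],1),round(r,3),g)]/' h.py
python3 -m jog '[[-1.8,-1.6,-1.8,-0.06,1],[-1.8,-1.7,-1.8,-0.06,1],[-1.6,-1.8,-1.8,-0.06,1],[-1.5,-1.9,-1.8,-0.06,1],[-1.5,-2,-1.7,-0.06,1],[-1.7,-3.1,0,-0.075,1],[-1.5,-3.3,0,-0.075,1],[-1.2,-3.4,0,-0.075,1]]'
python3 -m jog '[[-1,-3.4,0,-0.075,1],[-0.7,-3.5,0,-0.075,1],[-0.4,-3.6,0,-0.075,1],[-0.2,-3.6,0,-0.075,1],[1,-3.5,0.3,-0.087,1],[1.4,-3.4,0.3,-0.087,1],[1.6,-3.3,0.3,-0.087,1],[1.9,-3.1,0.3,-0.087,1]]'
python3 - <<'E'
from h import *
plan([(.42,0,.30,245-360,3,1),(.437,-.2556,.17,285-360,8,1)])
E
```

```text
time_s: 0.82
eef_pos: [0.2927, 0.3748, 0.3204]
tool_rot: [0.0, -0.116, 0.993, 0.0]
wrist_force: [1.0, 0.1, 0.3]
finger_gap: 0.0857
finger_force: 0.0
time_s: 1.48
eef_pos: [0.3964, 0.1068, 0.3081]
tool_rot: [0.0, -0.426, 0.905, 0.0]
wrist_force: [1.6, 0.9, -0.9]
finger_gap: 0.0853
finger_force: 0.0
at [0.3964 0.1068 0.3081] -129.55 t 1.48 gap 0.08529761760447029
[[2.2,-2.9,0.3,-0.085,1.0],[2.5,-2.7,0.3,-0.084,1.0],[2.7,-2.4,0.2,-0.085,1.0],[2.8,-1.5,1.6,-0.087,1.0],[2.9,-1.3,1.6,-0.087,1.0],[3.0,-1.0,1.6,-0.087,1.0],[3.1,-0.8,1.6,-0.087,1.0],[3.2,-0.5,1.7,-0.087,1.0]]
[[3.2,-0.2,1.6,-0.088,1.0],[3.2,0.1,1.7,-0.087,1.0],[3.2,0.3,1.6,-0.088,1.0]]
```

Tracking is accurate. I'll go on above the jar and look from near.

```bash
python3 -m jog '[[2.2,-2.9,0.3,-0.085,1],[2.5,-2.7,0.3,-0.085,1],[2.7,-2.4,0.2,-0.085,1],[2.8,-1.5,1.6,-0.087,1],[2.9,-1.3,1.6,-0.087,1],[3,-1,1.6,-0.087,1],[3.1,-0.8,1.6,-0.087,1],[3.2,-0.5,1.7,-0.087,1]]'
python3 -m jog '[[3.2,-0.2,1.6,-0.087,1],[3.2,0.1,1.7,-0.087,1],[3.2,0.3,1.6,-0.087,1],[0,0,0,0,1]]'
python3 - <<'E'
from h import *
p,d,m=snap("wrist","w1");X=cloud(d,m)
cv2.imwrite("pics/w1.png",p[:,:,::-1])
hsv=cv2.cvtColor(p,cv2.COLOR_RGB2HSV).astype(int)
near=np.hypot(X[...,0]-.437,X[...,1]+.2556)<.03
lid=near&(X[...,2]>.085)&(X[...,2]<.11)
top=near&(X[...,2]>.097)&(X[...,2]<.105)
if top.sum()>20:
    c,r=cv2.minEnclosingCircle(X[top][:,:2].astype(np.float32));y=top&(abs(hsv[...,0]-27)<6)&(hsv[...,1]>120)
    D=X[y][:,:2].mean(0)-c;print("lid",top.sum(),c,r,np.median(X[top][:,2]),y.sum(),np.degrees(np.arctan2(D[1],D[0])),np.hypot(*D))
    q=X[y][:,:2];e=np.linalg.svd(q-q.mean(0))[2][0];print("strip axis",np.degrees(np.arctan2(e[1],e[0])))
plan([(.437,-.2556,.075,-75,4,1)])
E
```

```text
time_s: 2.15
eef_pos: [0.4294, -0.1592, 0.2186]
tool_rot: [0.0, -0.707, 0.707, -0.0]
wrist_force: [1.3, 0.7, 0.6]
finger_gap: 0.0851
finger_force: 0.0
time_s: 2.48
eef_pos: [0.4341, -0.2571, 0.1661]
tool_rot: [0.0, 0.792, -0.61, -0.002]
wrist_force: [-0.2, 0.3, -0.3]
finger_gap: 0.0856
finger_force: 0.0
lid 4299 (0.43654313683509827, -0.25636693835258484) 0.02458013966679573 0.10110185110322646 621 98.13320364863779 0.011239982116999846
strip axis 101.50986174497854
at [ 0.4343 -0.255   0.1677] -75.44 t 2.53 gap 0.08545181432308499
[[0.0,-0.1,2.3,-0.002,1.0],[0.0,-0.0,2.3,-0.002,1.0],[0.1,-0.1,2.3,-0.002,1.0],[0.0,-0.0,2.4,-0.002,1.0]]
```

View pics/w1.png

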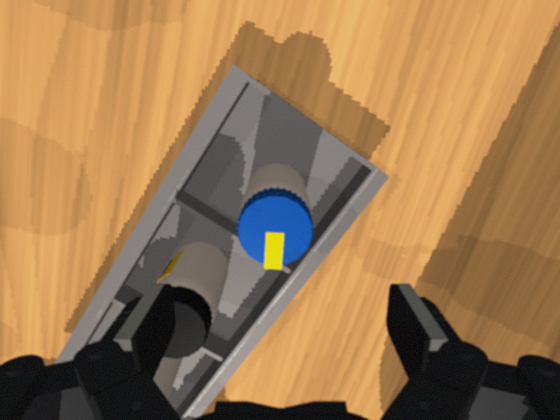

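The wrist view shows the blue lid at (275,225) between the open fingers, its strip pointing down the image. The black jar's lid at (185,325) is clear of the left finger in plan. I'll descend and grip.

```bash
python3 -m jog '[[0.1,-0.1,2.3,0.03,1],[0,-0.1,2.3,0.02,1],[0.1,-0.1,2.3,0,1],[0,0,2.3,0,1],[0,0,0,0,0.8],[0,0,0,0,0.4],[0,0,0,0,0],[0,0,0,0,0]]' 30
python3 -m jog '[[0,0,0,0,0],[0,0,0,0,0],[0,0,0,0,0],[0,0,0,0,0]]' 30
python3 - <<'E'
from h import *
print(pose())
E
```

```text
time_s: 3.2
eef_pos: [0.4398, -0.2556, 0.0806]
tool_rot: [0.0, 0.776, -0.63, 0.001]
wrist_force: [-0.5, 0.3, 1.0]
finger_gap: 0.0447
finger_force: 30.4
time_s: 3.53
eef_pos: [0.4398, -0.2558, 0.0805]
tool_rot: [0.0, 0.776, -0.631, 0.001]
wrist_force: [-1.5, 0.9, 7.1]
finger_gap: 0.0448
finger_force: 30.9
(array([ 0.43982958, -0.25577795,  0.08047079]), np.float64(-1.364532094058883), {'time_s': 3.5333, 'joints': array([-7.84275715e-01, -1.52461468e-01, -4.29912421e-01,  1.29033998e+00,
       -2.64562579e-05, -2.56133837e+00]), 'qd': array([-0.0004903 ,  0.00017729, -0.00106436,  0.00081713, -0.00074841,
        0.00140725]), 'effort': array([ 2.22653802e-01, -3.85312057e+01,  4.64439118e+01, -7.80683532e-01,
        2.30466560e-01,  6.25150540e-03]), 'eef_pos': array([ 0.43982958, -0.25577795,  0.08047079]), 'tool_rot': array([ 1.66184681e-04,  7.76145620e-01, -6.30551915e-01,  1.49353670e-03]), 'wrist_force': array([-1.52568782,  0.85815106,  7.14870226]), 'ft_torque': array([ 0.14702862,  0.36640857, -0.02949767]), 'finger_force': 30.9220290184021, 'finger_gap': 0.04480966210618161})
```

The fingers closed about 1 cm too high on the lid because part of the descent was not reached. I'll open, go lower and grip again.

```bash
python3 -m jog '[[0,0,0,0,0.8],[0,0,0,0,0.8],[0,0,0,0,0.8],[0,0,0.4,0,0.8],[0,0,0.4,0,0.8],[0,0,0,0,0.8],[0,0,0,0,0.8]]' 30
python3 -m jog '[[0,0,0,0,0.4],[0,0,0,0,0],[0,0,0,0,0],[0,0,0,0,0],[0,0,0,0,0]]' 30
python3 - <<'E'
from h import *
p,d,m=snap("wrist","w2");cv2.imwrite("pics/w2.png",p[:,:,::-1]);print(pose()[:2])
E
```

```text
time_s: 4.12
eef_pos: [0.4387, -0.2546, 0.0697]
tool_rot: [-0.0, 0.776, -0.63, -0.001]
wrist_force: [0.7, -0.3, -0.2]
finger_gap: 0.0681
finger_force: 0.0
time_s: 4.53
eef_pos: [0.4389, -0.2553, 0.0707]
tool_rot: [0.0, 0.776, -0.631, 0.0]
wrist_force: [-3.8, -1.0, 5.3]
finger_gap: 0.045
finger_force: 34.2
(array([ 0.43890241, -0.25525634,  0.07072374]), np.float64(-1.3646276987197004))
```

View pics/w2.png

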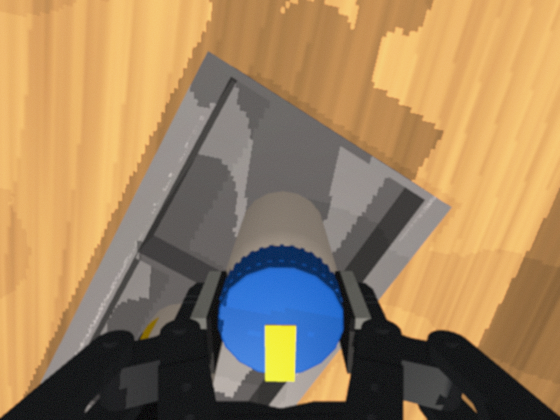

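Grip is good: the lid is centred between the pads, with the strip at (280,350) pointing away from the camera, i.e. the label faces tool -x. The tool can only roll, so I'll lean the jar in the grip by pushing its foot against the carrier's end wall. First I lift it a little and turn it to face that wall.

```bash
python3 -m jog '[[0,0,-1.1,0,0],[0,0,-1.1,0,0],[0,0,0,0.11,0],[0,0,0,0.11,0],[0,0,0,0.11,0],[0,0,0,0.11,0],[0,0,0,0.11,0],[0,0,0,0,0]]' 30
python3 - <<'E'
from h import *
p,a,s=pose();print(p,np.degrees(a),s["wrist_force"],s["finger_gap"])
ax=np.array([.337,.941]);print("along",(p[:2]-[.4791,-.1666])@ax,"lat",(p[:2]-[.4791,-.1666])@[.941,-.337])
E
```

```text
time_s: 5.25
eef_pos: [0.4394, -0.2549, 0.0932]
tool_rot: [0.0, -0.574, 0.819, -0.0]
wrist_force: [0.5, -0.0, -1.0]
finger_gap: 0.0454
finger_force: 33.6
[ 0.43938982 -0.25492667  0.09321915] -109.95762770906768 [ 0.52623933 -0.04918101 -0.96177205] 0.045350155627266533
along -0.09649772240961925 lat -0.007601190431526487
```

```bash
python3 -m jog '[[1.2,0,0,0,0],[1.2,0,0,0,0],[1.2,0,0,0,0],[0.5,0,0,0,0],[0.5,0,0,0,0],[0.5,0,0,0,0],[0.5,0,0,0,0],[0,0,0,0,0]]' 30
python3 -m jog '[[0.5,0,0,0,0],[0.4,0,0,0,0],[0,0,0,0,0]]' 30
python3 - <<'E'
from h import *
p,d,m=snap("scene","s3")
q=proj([pose()[0]],m)[0];print(q,pose()[:2])
x,y=map(int,q);a=cv2.resize(p[max(y-50,0):y+50,x-50:x+50,::-1],None,fx=3.9,fy=3.9,interpolation=cv2.INTER_CUBIC)
p,d,m=snap("wrist","w3");b=cv2.resize(p[:,:,::-1],(520,390));cv2.imwrite("pics/s3.png",np.hstack([a[:,:280] if 0 else cv2.resize(a,(280,280)).copy() if 0 else a, b])[:, :800] if 0 else np.hstack([cv2.resize(a,(390,390)),cv2.resize(b,(400,390))]))
E
```

```text
time_s: 5.92
eef_pos: [0.4201, -0.308, 0.0926]
tool_rot: [0.001, -0.576, 0.818, 0.0]
wrist_force: [1.9, 5.7, 2.6]
finger_gap: 0.0451
finger_force: 32.3
time_s: 6.17
eef_pos: [0.4171, -0.3162, 0.0927]
tool_rot: [0.001, -0.576, 0.817, 0.0]
wrist_force: [1.0, 5.8, 5.1]
finger_gap: 0.045
finger_force: 32.7
[216.19800289 155.72711919] (array([ 0.41721949, -0.31607488,  0.09271374]), np.float64(-1.9140375031749617))
```

View pics/s3.png

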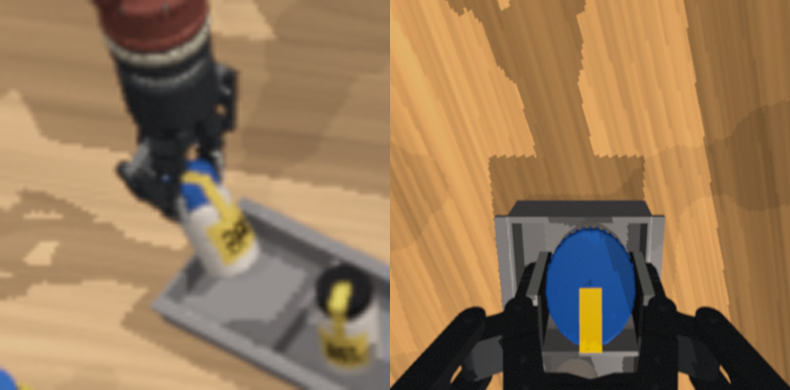

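The pivot works: the jar leans in the grip (lid tipped outward, label facing up and inward). I'll measure the lean from the lid plane in the wrist depth.

```bash
cat >> h.py <<'E'
def lean(f):
    """lid plane from wrist depth -> jar axis, lid-top centre"""
    p,d,m=load(f"pics/{f}.npz");X=cloud(d,m);hsv=cv2.cvtColor(p,cv2.COLOR_RGB2HSV).astype(int)
    P,a,_=pose(); blue=(abs(hsv[...,0]-108)<12)&(hsv[...,1]>140); yel=(abs(hsv[...,0]-26)<6)&(hsv[...,1]>150)
    k=(blue|yel)&(np.linalg.norm(X-(P+[0,0,.02]),axis=-1)<.04)
    q=X[k];rng=np.random.default_rng(0);best=np.zeros(len(q),bool)
    for _ in range(400):
        t=q[rng.choice(len(q),3,False)];n=np.cross(t[1]-t[0],t[2]-t[0]);l=np.linalg.norm(n)
        if l<1e-6: continue
        b=abs((q-t[0])@(n/l))<.001
        if b.sum()>best.sum(): best=b
    for _ in range(3):
        c=q[best].mean(0);n=np.linalg.svd(q[best]-c)[2][2];n*=np.sign(n[2]);best=abs((q-c)@n)<.0015
    e1=np.cross(n,[0,0,1.]);e1/=np.linalg.norm(e1);e2=np.cross(n,e1)
    Q=np.c_[(q[best]-c)@e1,(q[best]-c)@e2].astype(np.float32);cc,r=cv2.minEnclosingCircle(Q)
    top=c+cc[0]*e1+cc[1]*e2
    ky=yel.copy();ky[k]=yel[k]&best;ky&=k;D=X[ky].mean(0)-top;D-=n*(D@n);D/=np.linalg.norm(D)
    s=X[ky]-X[ky].mean(0);s=np.linalg.svd(s)[2][0];s=s*np.sign(s@D)
    print("n",best.sum(),"tilt",np.arccos(n[2]).round(4),"lean az",np.degrees(np.arctan2(n[1],n[0])).round(1),"top",top.round(4),"r",r,"label dir cen/axis az",np.degrees(np.arctan2(D[1],D[0])).round(1),np.degrees(np.arctan2(s[1],s[0])).round(1),"tool az",np.degrees(a).round(1),"TCP",P.round(4))
    return n,top,D,s
E
python3 - <<'E'
from h import *
lean("w3")
E
```

```text
n 12101 tilt 0.3878 lean az -109.5 top [ 0.4148 -0.3209  0.1217] r 0.024443641304969788 label dir cen/axis az 66.0 70.7 tool az -109.7 TCP [ 0.4173 -0.316   0.0927]
```

```bash
python3 -m jog '[[0.3,0,0,0,0],[0.3,0,0,0,0],[0,0,0,0,0],[-0.5,0,0,0,0],[-0.5,0,0,0,0],[-0.5,0,0,0,0],[0,0,0,0,0],[0,0,0,0,0]]' 30
python3 - <<'E'
from h import *
snap("wrist","w4");lean("w4");print(pose()[2]["wrist_force"])
# refine head tilt by repeated depth views
for i in range(3):
  for n in("top","scene"):
    p,d,m=snap(n,f"{n}h{i}");X=cloud(d,m)
    s=(X[...,0]>.545)&(X[...,0]<.61)&(X[...,1]>.25)&(X[...,1]<.32)&(X[...,2]>.265)&(X[...,2]<.31);q=X[s]
    c0=np.array([.5784,.2815,.2898]);nn=np.array([.055,-.43,.9]);nn/=np.linalg.norm(nn)
    k=abs((q-c0)@nn)<.004
    for _ in range(4):
        c=q[k].mean(0);nn=np.linalg.svd(q[k]-c)[2][2];nn*=np.sign(nn[2]);k=abs((q-c)@nn)<.002
    print(n,k.sum(),np.arccos(nn[2]),np.degrees(np.arctan2(nn[1],nn[0])))
E
```

```text
time_s: 6.93
eef_pos: [0.4201, -0.3073, 0.0921]
tool_rot: [-0.0, -0.576, 0.817, 0.0]
wrist_force: [0.1, 0.1, -1.2]
finger_gap: 0.0452
finger_force: 30.6
n 12020 tilt 0.4403 lean az -109.3 top [ 0.4181 -0.3137  0.1203] r 0.023859988898038864 label dir cen/axis az 71.0 70.1 tool az -109.7 TCP [ 0.4201 -0.3075  0.0921]
[ 0.30697492 -0.4138271  -0.98809453]
top 826 0.44212329321544763 -84.37384259087361
scene 318 0.44870837810593456 -80.88547536355642
top 876 0.4394898815309175 -83.32075279262635
scene 325 0.45193174298476974 -83.98509710794542
top 827 0.44101135427555566 -82.81135548121155
scene 314 0.4459041372358431 -82.56153624694429
```

```bash
cat >> h.py <<'E'
T,F=.444,np.radians(-83)
fh=np.array([np.cos(F),np.sin(F),0]);LOS=np.cos(T)*fh-np.sin(T)*np.array([0,0,1]);JZ=np.sin(T)*fh+np.cos(T)*np.array([0,0,1])
WIN=np.array([.5785,.294,.262])+.033*LOS;GOAL=WIN+.1*LOS
def goal(f):
    n,top,D,s=lean(f);P,a,_=pose();lab=top-.060*n+.025*(D+s)/np.linalg.norm(D+s)
    da=F-np.arctan2(n[1],n[0]);R=np.array([[np.cos(da),-np.sin(da),0],[np.sin(da),np.cos(da),0],[0,0,1]])
    tcp=GOAL-R@(lab-P);print("WIN",WIN,"GOAL",GOAL,"label now",lab,"dist along LOS",(lab-WIN)@LOS,"TCP goal",tcp,"az",np.degrees(a+da));return tcp,np.degrees(a+da)
E
python3 - <<'E'
from h import *
t,az=goal("w4")
plan([(.42,-.3075,.20,-109.7,5,0),(.55,-.15,.25,-100,9,0),(t[0],t[1]-.06,t[2]+.01,az,10,0)])
E
```

```text
n 12020 tilt 0.4403 lean az -109.3 top [ 0.4181 -0.3137  0.1203] r 0.023859988898038864 label dir cen/axis az 71.0 70.1 tool az -109.7 TCP [ 0.4201 -0.3077  0.0923]
WIN [0.58213175 0.26442179 0.24782468] GOAL [0.59313705 0.17479083 0.20486918] label now [ 0.43411697 -0.26824133  0.07660278] dist along LOS 0.5346907957900893 TCP goal [0.59804251 0.13316387 0.22051884] az -83.39096778221109
at [ 0.4201 -0.3077  0.0923] -109.7 t 7.28 gap 0.04566953527510718
[[-0.0,0.0,-2.2,0.0,0.0],[-0.0,0.0,-2.1,0.0,0.0],[-0.0,0.0,-2.2,0.0,0.0],[-0.0,0.0,-2.1,0.0,0.0],[-0.0,0.0,-2.2,0.0,0.0],[-2.1,-0.8,-0.6,-0.019,0.0],[-2.1,-0.8,-0.5,-0.019,0.0],[-2.1,-0.8,-0.6,-0.019,0.0]]
[[-2.1,-0.9,-0.5,-0.019,0.0],[-2.1,-0.9,-0.6,-0.019,0.0],[-2.1,-1.0,-0.5,-0.019,0.0],[-2.0,-1.0,-0.6,-0.018,0.0],[-2.0,-1.1,-0.5,-0.019,0.0],[-2.0,-1.0,-0.6,-0.018,0.0],[-2.3,-0.1,0.2,-0.029,0.0],[-2.3,-0.2,0.2,-0.029,0.0]]
[[-2.3,-0.2,0.2,-0.029,0.0],[-2.3,-0.3,0.2,-0.029,0.0],[-2.2,-0.3,0.2,-0.029,0.0],[-2.2,-0.4,0.2,-0.029,0.0],[-2.2,-0.5,0.2,-0.029,0.0],[-2.2,-0.6,0.2,-0.029,0.0],[-2.2,-0.6,0.2,-0.029,0.0],[-2.3,-0.7,0.2,-0.029,0.0]]
```

```bash
python3 -m jog '[[0,0,-1.1,0,0],[0,0,-2.2,0,0],[0,0,-2.2,0,0],[0,0,-2.2,0,0],[0,0,-2.2,0,0],[-1.0,-0.4,-1.1,-0.019,0],[-2.1,-0.8,-0.6,-0.019,0],[-2.1,-0.8,-0.6,-0.019,0]]' 40
python3 -m jog '[[-2.1,-0.9,-0.5,-0.019,0],[-2.1,-0.9,-0.5,-0.019,0],[-2.1,-1,-0.5,-0.019,0],[-2,-1,-0.5,-0.019,0],[-2,-1.1,-0.5,-0.019,0],[-2,-1,-0.5,-0.018,0],[-2.3,-0.1,0.2,-0.029,0],[-2.3,-0.2,0.2,-0.029,0]]'
python3 -m jog '[[-2.3,-0.2,0.2,-0.029,0],[-2.3,-0.3,0.2,-0.029,0],[-2.2,-0.3,0.2,-0.029,0],[-2.2,-0.4,0.2,-0.029,0],[-2.2,-0.5,0.2,-0.029,0],[-2.2,-0.6,0.2,-0.029,0],[-1.5,-0.4,0.1,-0.029,0],[0,0,0,0,0]]'
python3 - <<'E'
from h import *
snap("wrist","w5");t,az=goal("w5");plan([(*t,az,6,0)])
E
```

```text
time_s: 7.95
eef_pos: [0.4562, -0.2643, 0.2155]
tool_rot: [0.0, -0.599, 0.801, -0.001]
wrist_force: [0.4, -0.1, -1.9]
finger_gap: 0.0445
finger_force: 42.7
time_s: 8.62
eef_pos: [0.553, -0.1125, 0.2406]
tool_rot: [0.0, -0.666, 0.746, -0.0]
wrist_force: [-0.0, -0.5, -2.2]
finger_gap: 0.0449
finger_force: 42.7
time_s: 9.28
eef_pos: [0.5842, 0.0377, 0.227]
tool_rot: [-0.0, 0.739, -0.674, -0.001]
wrist_force: [0.0, 0.5, -1.9]
finger_gap: 0.0447
finger_force: 42.7
n 11941 tilt 0.4426 lean az -84.4 top [0.5843 0.031  0.2552] r 0.024155909195542336 label dir cen/axis az 93.0 96.0 tool az -84.8 TCP [0.5841 0.0361 0.2272]
WIN [0.58213175 0.26442179 0.24782468] GOAL [0.59313705 0.17479083 0.20486918] label now [0.57999535 0.0791654  0.21156713] dist along LOS 0.18138656590529295 TCP goal [0.59825403 0.13185883 0.22047024] az -83.45173816984972
at [0.5841 0.0361 0.2272] -84.81 t 9.33 gap 0.044595255237605096
[[-1.6,-0.4,0.1,-0.004,0.0],[-1.6,-0.4,0.1,-0.004,0.0],[-1.5,-0.4,0.1,-0.004,0.0],[-1.6,-0.4,0.1,-0.004,0.0],[-1.5,-0.4,0.1,-0.004,0.0],[-1.6,-0.4,0.2,-0.004,0.0]]
```

```bash
python3 -m jog '[[-1.6,-0.4,0.1,-0.004,0],[-1.6,-0.4,0.1,-0.004,0],[-1.5,-0.4,0.1,-0.004,0],[-1.6,-0.4,0.1,-0.004,0],[-1.5,-0.4,0.1,-0.004,0],[-1.6,-0.4,0.2,-0.004,0],[0,0,0,0,0],[0,0,0,0,0]]'
python3 - <<'E'
from h import *
snap("wrist","w6");t,az=goal("w6");plan([(*t,az,2,0)])
ims=[]
for n in("scene","top"):
    p,d,m=snap(n,n+"6");q=proj([GOAL],m)[0];x,y=map(int,q);print(n,q,"win",proj([WIN],m)[0])
    x0=max(x-60,0);y0=max(y-60,0);ims.append(cv2.resize(p[y0:y0+120,x0:x0+120,::-1],(396,396),interpolation=cv2.INTER_CUBIC))
    X=cloud(d,m)
    hsv=cv2.cvtColor(p,cv2.COLOR_RGB2HSV).astype(int)
    k=(abs(hsv[...,0]-26)<6)&(hsv[...,1]>120)&(np.linalg.norm(X-GOAL,axis=-1)<.04); print(n,"yellow",k.sum(),X[k].mean(0) if k.any() else 0)
cv2.imwrite("pics/f6.png",np.hstack(ims))
E
```

```text
time_s: 10.0
eef_pos: [0.5988, 0.1301, 0.2202]
tool_rot: [0.0, 0.745, -0.667, -0.0]
wrist_force: [-0.3, 0.3, -1.3]
finger_gap: 0.0451
finger_force: 42.7
n 12032 tilt 0.4393 lean az -83.3 top [0.597  0.1234 0.2485] r 0.025608336552977562 label dir cen/axis az 82.8 96.9 tool az -83.6 TCP [0.5989 0.1295 0.2204]
WIN [0.58213175 0.26442179 0.24782468] GOAL [0.59313705 0.17479083 0.20486918] label now [0.59410619 0.17147547 0.20465988] dist along LOS 0.10316815523845685 TCP goal [0.59817907 0.1328931  0.22056188] az -83.2876677060147
at [0.5989 0.1295 0.2204] -83.63 t 10.05 gap 0.0447106689394421
[[-0.2,0.0,-0.0,-0.003,0.0],[-0.1,0.0,-0.0,-0.003,0.0]]
scene [365.0220606 204.6872362] win [401.20126591 197.80199431]
scene yellow 51 [0.60437433 0.16548871 0.20422039]
top [184.87757391 224.97848992] win [135.38654142 227.91490421]
top yellow 0 0
```

View pics/f6.png

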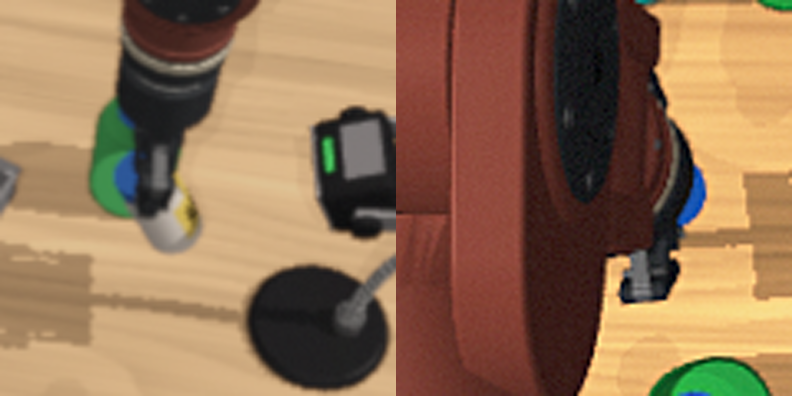

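The scene crop shows the jar held lid up and leaning back at about (365,205) px, label facing the scanner head. I'll nudge it 3 mm closer, check that the head hasn't moved, and hand in.

```bash
python3 -m jog '[[-0.2,0,0,-0.003,0],[-0.1,0,0,-0.003,0],[0,0,0,0,0],[0,0,0,0,0],[0,0,0,0,0],[0,0,0,0,0]]'
python3 - <<'E'
from h import *
snap("wrist","w7");goal("w7")
p,d,m=snap("scene","s7");X=cloud(d,m);p0,d0,_=load("pics/scene0.npz");X0=cloud(d0,m)
f=lambda X:(X[...,0]>.54)&(X[...,0]<.66)&(X[...,1]>.245)&(X[...,1]<.4)&(X[...,2]>.2)&(X[...,2]<.32)
k=f(X)&f(X0);print("head shift",np.median((X-X0)[k],0),k.sum(),f(X).sum(),f(X0).sum())
for n,c in(("black",(256,182)),("red",(284,190))): print(n,np.median(abs(p.astype(int)-p0)[c[1]-10:c[1]+10,c[0]-10:c[0]+10]))
s=pose()[2];print(abs(s["qd"]).max(),s["wrist_force"],s["finger_force"])
E
```

```text
time_s: 10.65
eef_pos: [0.5986, 0.1331, 0.2203]
tool_rot: [-0.0, 0.747, -0.664, -0.0]
wrist_force: [-0.1, -0.3, -1.6]
finger_gap: 0.0448
finger_force: 42.7
n 12072 tilt 0.4397 lean az -83.0 top [0.6039 0.1309 0.2503] r 0.030021291226148605 label dir cen/axis az 135.5 97.2 tool az -83.3 TCP [0.5986 0.1331 0.2203]
WIN [0.58213175 0.26442179 0.24782468] GOAL [0.59313705 0.17479083 0.20486918] label now [0.59050436 0.17670018 0.20599427] dist along LOS 0.09751561224717935 TCP goal [0.60125437 0.1311463  0.21918124] az -83.2570443381217
head shift [-3.89928965e-05  1.21625177e-05 -5.82012726e-05] 1251 1256 1263
black 7.0
red 8.0
0.0015276440978932028 [-0.13027057  0.07925034 -1.79761823] 42.67535930033773
```

```bash
python3 -c "
from cell import job
print(job.finish_job())"
```

```text
the job is handed in; nothing more can be done
None
```

The job is handed in: the arm is holding the blue-lidded jar lid up and still, label square to the scanner window at about 10 cm and leaned back about 0.44 rad to match the head. The scanner showed no shift at the last check; I did not re-measure the other jars or the bottle, but nothing went near them.

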